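# Lean the carved panel on the carving rest

## Task

Set the wooden panel that lies on the runners up on the carving rest: push it along the runners to the uprights, then tip up its free edge (away from the uprights) so that its other edge drops into the slot and the panel stands there leaning back against both uprights, carved side (now underneath) facing back over the runners. Do not let the panel fall or slam, leave the tools and jars around it where they are, and let go.

Things in the scene. Friction and masses are not known exactly. Their poses are not given: they have to be found in the camera images.
- rest: wooden carving rest fixed to the table: two runners lead to a slot, beyond it two uprights lean back. It stands roughly crosswise: x runs along the runners towards the uprights (to the robot's right, yaw near -90 degrees), z up; origin at table level on the slot's runner-side wall, mid-width
- runners (a point): middle of the two runners, at the height of their tops, 40 mm above the table; rest x = -110 mm. Runners 20 mm wide, centre lines at y = +75 and -75 mm, from rest x = -215 mm to 0. Between them, under the panel, is open table, but for a cross-piece 36 mm high from x = -16 mm to 0
- slot (a point): middle of the slot's floor: rest x = 20 mm, 15 mm above the table; axes as the rest. The slot is 250 mm wide and runs from x = 0 to the uprights
- uprights (a point): midway between the two uprights' front faces at the slot floor: rest x = 40 mm, 15 mm above the table. Uprights 26 mm wide at y = +58 and -58 mm, leaning back 18 degrees from vertical (front faces at x = 48 mm at the runners' height), tops 170 mm above the table, joined behind by a cross bar
- panel: wooden panel, 140 mm (x) by 200 mm (y) by 16 mm (z), about 0.3 kg; at the start it lies flat on the two runners, plain back with two short slots up, carved side (a heart in a frame) down. Origin at the centre of its carved underside, x towards the far edge that goes into the slot, z out of the plain back
- panel_far_edge (a point): middle of the panel's far edge, at the carved underside (panel x = +70 mm): the edge that goes down into the slot
- panel_near_edge (a point): middle of the panel's near edge, at the carved underside (panel x = -70 mm): the edge to tip up
- gouge: a bystander: wood-carver's gouge lying flat, 230 mm long, square wooden handle, steel blade; origin under it near the middle, x along the blade
- mallet: a bystander: round wooden carving mallet standing on its head, 84 mm across, 200 mm tall; origin under its centre
- plaque: a bystander: small dark wooden plaque lying flat, 110 x 90 x 14 mm; origin under its centre
- sanding_block: a bystander: cork sanding block, 100 x 60 x 30 mm; origin under its centre
- oil_jar: a bystander: closed jar of wood oil, 70 mm across, 90 mm tall; origin under its centre
Mind the look-alikes: they are no part of the job. What is shaped like the panel but green or red is not meant.

How it is judged:
At the end, for the whole second after the job is handed in: The panel is at rest with its far edge down in the slot (within 13 mm of its floor), centred within 35 mm, square to the rest within 0.15 rad, leaning back 10 to 33 degrees from vertical against the uprights, carved side towards the runners (angle between panel's own z axis and vertical between 1.75 and 2.15 rad and angle between the y axis of panel and the y axis of rest, either way round below 0.15 rad and x of panel_far_edge in the frame of rest between -0.004 and 0.045 m and z of panel_far_edge in the frame of rest between 0.008 and 0.028 m and y of panel_far_edge in the frame of rest between -0.035 and 0.035 m and contact force between panel and rest above 0.5 N and linear speed of panel below 0.02 m/s and angular speed of panel below 0.1 rad/s); the robot touches nothing.
It fails at once if the panel falls or is slammed over (turns faster than 6 rad/s) (angular speed of panel above 6 rad/s).
It fails at once if a bystander is moved more than 30 mm (distance of any of gouge, mallet, plaque, sanding_block, oil_jar from where it was at the start of the episode above 0.03 m).
It also fails if it takes over 58 s, if anything falls off the work surface, if the arm or the gripper's body presses on something with over 40 N, if the wrist force passes 120 N, or if a joint passes its speed limit or range.

## Robot

A 7-joint arm with a two-finger parallel gripper is mounted at the origin on the work surface. World frame = base frame: x ahead of the robot, y to its left, z up, the work surface at z = 0. Lengths are in m, angles in rad, forces in N, time in s.
With the tool pointing down it reaches from about 0.425 to 0.875 m from the base axis. Payload 8.4 kg.
Tool frame: the origin (TCP) lies on the centre line of the jaws, within the pads' length; the fingertips stand 25 mm ahead of it and the grasp point (between the pads) lies 6 mm ahead of it; z points along the fingers, y is the line along which they close (so a half turn about z gives the same grasp; the last joint's range is limited). The gripper opens to 85 mm and grips with 20 to 120 N. Pads are 22 mm wide; open, the fingers measure 114 mm over their backs; the gripper's body (76 mm by 85 mm) begins 54 mm behind the grasp point. The pads swing forward as they close: fully open they stand 13 mm farther back than shut.
Start: joints at [-1.286, 0.333, 0.04, 1.465, -0.013, 1.343, -0.059], TCP at [0.243, 0.603, 0.256] pointing down, gripper open.
Joint ranges: [-2.58, 2.58], [-0.38, 2.09], [-1.3, 1.39], [0.25, 2.4], [-1.5, 4.64], [0.08, 2.09], [-2.65, 2.65]. Speed limits (rad/s): [2.22, 2.22, 2.79, 2.79, 3.14, 3.14, 3.14].

## Interface

Orientations are given as [roll, pitch, yaw] about the fixed x, y, z axes, in that order (R = Rz(yaw) Ry(pitch) Rx(roll)).
In Python, from bench import telemetry, viewer, job gives the robot as it stands. The module is installed in compiled form; this text tells all that it offers.
- The arm moves only by the shell command python3 -m creep 'ROWS' [OPENING] [FORCE]. ROWS is JSON, a list of rows, each a list of 6 numbers: the shift along the tool's x, y, z scaled (see below), then the turn, a rotation vector about the tool's x, y, z scaled (see below). A call has 1 to 5 rows; each row is the pose to reach, as a shift and turn from the pose commanded when the call began, along the tool's axes at that moment; what a row does not reach only later rows make up. The controller multiplies each number of a shift by 0.15 m and each number of a turn by pi/2 rad. A row lasts 1/10 s, in which the tool goes at most 50 mm and 8.59 degrees, less where a joint would pass 70% of its speed; a pose out of reach is approached as far as the arm can. A call with a number of a shift or a turn outside -1 to 1 is refused whole. A call with a gripper value outside its range is refused whole. OPENING is the opening, from 0 (shut) to 1 (fully open), set as the call begins (- or left out, the last holds). The fingers move at their own pace and stop on an object; FORCE is the grip in N (left out, the last holds). Time passes only in rows, so rows that repeat a pose let the fingers close. It gives the time, the measured TCP pose, the force, the opening and the grip force at its end, in the units of the state.
- telemetry.get_state(): the state, without advancing time (a new reading comes with each control period).
- viewer.read_camera(name): name is "side" or "top"; returns a dict with "pixels" (384x512x3 uint8, blue, green, red), "fx", "fy", "cx", "cy" (pixels), "R" (3x3) and "t" (3): a world point X has camera coordinates R X + t. Camera axes: x right, y down, z forward; pixel columns grow to the right and rows downward; lengths in m; the calibration is good to about 2 mm. A picture is of the moment at which its call begins. There is no depth.
- job.sign_off(): hands the job in; it is judged then, once.
The state is a dict: "time": time; "q": joint angles; "joint_vel": joint speeds; "joint_efforts": joint torques, N m; "tcp_pos": TCP position; "tool_rot": TCP orientation; "ft_force": force on the tool from outside, world axes, zero at the start; "moment": the same for the moment, N m; "finger_gap": opening from 0.0 (shut) to 1.0 (fully open); "grasp_force": force on a finger pad.
Only numpy, scipy, OpenCV 4.12 (cv2) and the standard library are available. Lean on these libraries where they do the work, as an engineer would, in place of code of your own. Each camera call takes 0.05 s, during which the arm holds its last target. There are 200 camera calls.

## Working session

There is one attempt and no reset: what is moved stays moved. The work goes in short steps, Python scripts to look and compute and a shell command to move; the robot and the scene stay as the last step left them, time stands still between calls to the robot, and variables do not carry over. Pictures are saved under pics/ and viewed, at most 10 in all, crops included, and the job is handed in when it is done.

```bash
mkdir -p pics; ls
python3 - <<'E'
from bench import telemetry, viewer, job
import cv2,pickle
s=telemetry.get_state();print(s)
for n in("side","top"):
    c=viewer.read_camera(n);pickle.dump(c,open(n+".pkl","wb"));cv2.imwrite(f"pics/{n}0.png",c["pixels"]);print(n,c["fx"],c["fy"],c["cx"],c["cy"],c["R"],c["t"])
E
```

```text
pics
{'time': 0.0, 'q': array([-1.28618928,  0.33390867,  0.03987413,  1.4662672 , -0.01339924,
        1.34326116, -0.05850987]), 'joint_vel': array([ 0.00084089, -0.00019637,  0.00029557,  0.00051183, -0.00068784,
        0.00017095, -0.00075405]), 'joint_efforts': array([-4.04239872e-04, -6.58552980e+01,  1.36529826e+00, -4.05558407e+01,
        1.67632004e-02,  1.31433524e-02,  1.02533653e-05]), 'tcp_pos': array([0.24326813, 0.60232835, 0.25542465]), 'tool_rot': array([-3.14001797e+00,  1.08381756e-04,  2.75775851e+00]), 'ft_force': array([-0.47041788, -0.61614393,  0.76473481]), 'moment': array([ 0.05229248, -0.10135434,  0.00472594]), 'grasp_force': 0.0, 'finger_gap': 1.0030973604358409}
side 433.7784313607444 433.7784313607444 257.63533551799225 194.42332553237807 [[ 0.87474089 -0.48455299 -0.00606433]
 [-0.36392906 -0.64861804 -0.6684686 ]
 [ 0.31997503  0.5869438  -0.74371564]] [-0.43007022  0.235539    1.07635821]
top 422.3930425183884 422.3930425183884 252.75025582654857 192.59104120346396 [[ 0.009972   -0.99989656 -0.0103643 ]
 [-0.98428379 -0.0079877  -0.1764132 ]
 [ 0.17631216  0.01196061 -0.98426163]] [0.0041401  0.4918425  1.22345722]
```

View pics/side0.png

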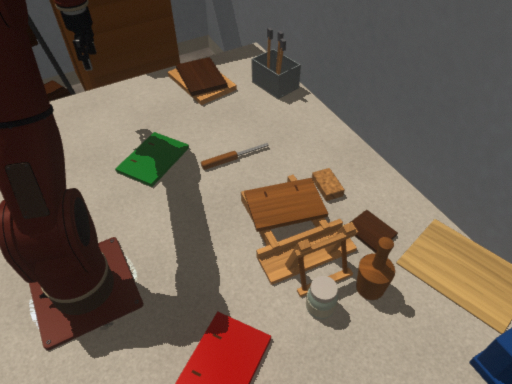

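View pics/top0.png

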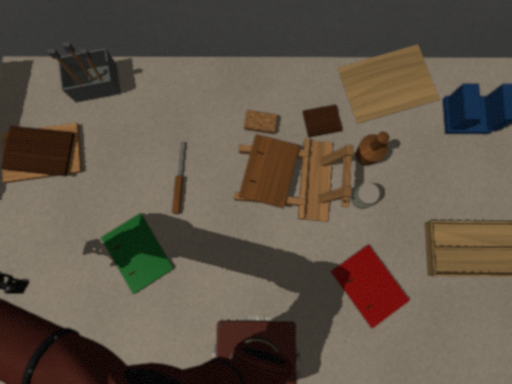

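Side view: the panel is at about (285,203), its far edge next to the slot around (300,245), with the mallet at (376,272) and the jar at (322,297). Top view: the panel centre is at (271,171) and the slot at (317,180). The uprights are at x≈340, rows 155 and 192, with the gouge at (180,180) and the sanding block at (262,121). I'll zoom in for the corners.

Run:
```python
import cv2,pickle,numpy as np
a=pickle.load(open("top.pkl","rb"))["pixels"][120:230,225:365]
b=pickle.load(open("side.pkl","rb"))["pixels"][165:305,230:370]
a=cv2.resize(a,None,fx=5,fy=5,interpolation=cv2.INTER_CUBIC);a=cv2.convertScaleAbs(a,alpha=1.4)
b=cv2.resize(b,None,fx=4.2,fy=4.2,interpolation=cv2.INTER_CUBIC);b=cv2.convertScaleAbs(b,alpha=1.3)
cv2.imwrite("pics/a.png",a);cv2.imwrite("pics/b.png",b);print(a.shape,b.shape)
```

```text
(550, 700, 3) (588, 588, 3)
```

View pics/a.png

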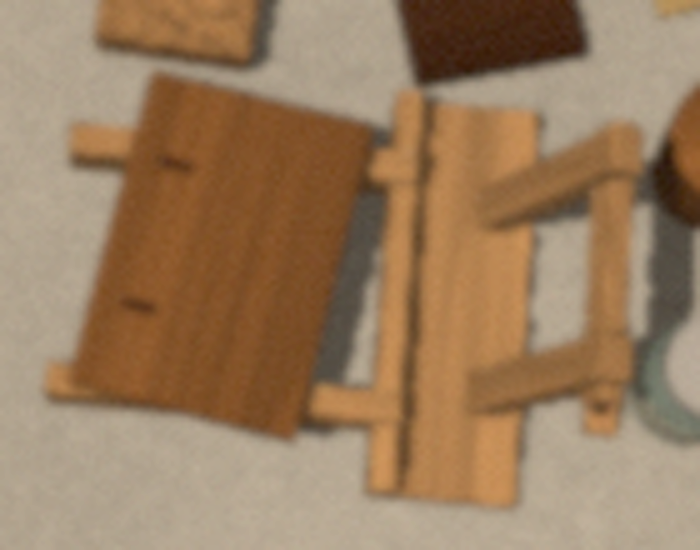

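View pics/b.png

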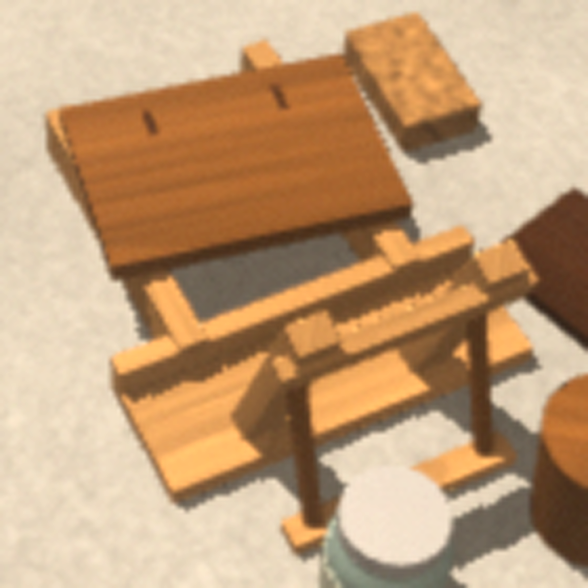

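Crop a (top): the panel's top-face corners are about near-left (154,72), far-left (370,125), far-right (293,438) and near-right (75,385). The wall's slot-side edge runs (428,97)–(404,490). Crop b (side): the same panel corners are at (343,57), (410,207), (113,270) and (60,112). The panel is skewed about 10° on the rest, clear of the wall.

```bash
cat > h.py <<'E'
import numpy as np,cv2,pickle
def cam(n):return pickle.load(open(f"{n}.pkl","rb"))
def K(c):return np.array([[c["fx"],0,c["cx"]],[0,c["fy"],c["cy"]],[0,0,1]])
def P(c):return K(c)@np.c_[c["R"],c["t"]]
def tri(ct,cs,pt,ps):
    X=cv2.triangulatePoints(P(ct),P(cs),np.array(pt,float).T,np.array(ps,float).T);return (X[:3]/X[3]).T
def plane(c,p,z):
    p=np.array(p,float);d=np.c_[p,np.ones(len(p))]@np.linalg.inv(K(c)).T@c["R"];o=-c["R"].T@c["t"]
    return o+d*((z-o[2])/d[:,2])[:,None]
def proj(c,X):
    x=(P(c)@np.c_[X,np.ones(len(X))].T);return (x[:2]/x[2]).T
E
python3 - <<'E'
from h import *
ct,cs=cam("top"),cam("side")
T=lambda p:np.array(p)/5+[225,120]; S=lambda p:np.array(p)/4.2+[230,165]
np.set_printoptions(precision=4,suppress=True)
pt=T([(154,72),(370,125),(293,438),(75,385)]);ps=S([(343,57),(410,207),(113,270),(60,112)])
X=tri(ct,cs,pt,ps);print("panel NL FL FR NR",X)
Y=plane(ct,pt,.056);Y2=plane(cs,ps,.056);print(Y,Y2)
print("sides",[np.linalg.norm(Y[i]-Y[i-1]) for i in range(4)])
# rest: slot floor board far/outer corners and wall
print("wall runner-side ends top z.04",plane(ct,T([(398,92),(368,490)]),.036),plane(cs,S([(470,230),(113,355)]),.036))
print("wall slot edge",plane(ct,T([(428,97),(404,490)]),.036))
print("floor board outer corners z.015",plane(ct,T([(540,110),(517,505)]),.015),plane(cs,S([(537,350),(178,502)]),.0))
print("upright tops tri",tri(ct,cs,T([(637,150),(632,352)]),S([(536,275),(340,338)])))
print("runner ends z.04",plane(ct,T([(70,140),(47,378)]),.04))
for n,p in dict(jar=(371,194),mallet=(373,148)).items():print(n,plane(ct,[p],.05))
print("gouge",plane(ct,[(183,143),(177,212)],.02)); print("sand,plaque",plane(ct,[(262,121),(322,120)],.02))
E
```

```text
panel NL FL FR NR [[ 0.6703  0.0009  0.0548]
 [ 0.6365 -0.1299  0.0528]
 [ 0.4448 -0.0828  0.0551]
 [ 0.4751  0.046   0.0607]]
[[ 0.6697  0.0009  0.056 ]
 [ 0.6371 -0.1302  0.056 ]
 [ 0.4454 -0.083   0.056 ]
 [ 0.476   0.0461  0.056 ]] [[ 0.6699 -0.0001  0.056 ]
 [ 0.6331 -0.1317  0.056 ]
 [ 0.4437 -0.0833  0.056 ]
 [ 0.4768  0.0498  0.056 ]]
sides [np.float64(0.1989057216261816), np.float64(0.1350918143740514), np.float64(0.197490875332892), np.float64(0.1327148588961244)]
wall runner-side ends top z.04 [[ 0.6643 -0.1496  0.036 ]
 [ 0.4173 -0.1289  0.036 ]] [[ 0.6671 -0.1539  0.036 ]
 [ 0.4196 -0.1267  0.036 ]]
wall slot edge [[ 0.6613 -0.1681  0.036 ]
 [ 0.4175 -0.1503  0.036 ]]
floor board outer corners z.015 [[ 0.6598 -0.2407  0.015 ]
 [ 0.4114 -0.2209  0.015 ]] [[ 0.6676 -0.2324  0.    ]
 [ 0.4142 -0.2158  0.    ]]
upright tops tri [[ 0.598  -0.2691  0.1622]
 [ 0.4796 -0.2587  0.1741]]
runner ends z.04 [[0.6311 0.0522 0.04  ]
 [0.4828 0.0637 0.04  ]]
jar [[ 0.4893 -0.3433  0.05  ]]
mallet [[ 0.631  -0.3549  0.05  ]]
gouge [[0.6519 0.2287 0.02  ]
 [0.4343 0.2384 0.02  ]]
sand,plaque [[ 0.7255 -0.018   0.02  ]
 [ 0.73   -0.2069  0.02  ]]
```

```bash
cat >> h.py <<'E'
from scipy.spatial.transform import Rotation as Ro
from bench import telemetry
YAW=np.radians(-94.5);O=np.array([.540,-.158,0])
rx=np.array([np.cos(YAW),np.sin(YAW),0]);ry=np.array([-rx[1],rx[0],0]);ez=np.array([0,0,1.])
RR=np.c_[rx,ry,ez]
def pose(x,y,z,a):
    "TCP at rest coords (m), dip a deg below horizontal, tool z towards rest x"
    a=np.radians(a);tz=np.cos(a)*rx-np.sin(a)*ez;tx=-ry
    return O+RR@[x,y,z],np.c_[tx,np.cross(tz,tx),tz]
def rel(x,y,z,a):
    s=telemetry.get_state();R0=Ro.from_euler("xyz",s["tool_rot"]).as_matrix();p,R=pose(x,y,z,a)
    d=R0.T@(p-s["tcp_pos"])/.15;w=Ro.from_matrix(R0.T@R).as_rotvec()/(np.pi/2)
    print(np.round(np.r_[d,w],3))
def show():
    s=telemetry.get_state();R0=Ro.from_euler("xyz",s["tool_rot"]).as_matrix();r=RR.T@(s["tcp_pos"]-O);tz=RR.T@R0[:,2]
    print("t",round(s["time"],2),"tcp rest mm",np.round(r*1e3,1),"tz",np.round(tz,3),"tx",np.round(RR.T@R0[:,0],3),"F rest",np.round(RR.T@s["ft_force"],1),"gap",round(s["finger_gap"],3),"grip",round(s["grasp_force"],1),"q",np.round(s["q"],2))
E
python3 -c "
from h import *
show();rel(-.25,-.04,.20,90)"
```

```text
t 0.1 tcp rest mm [-734.7 -355.5  255.5] tz [ 0.001 -0.    -1.   ] tx [-0.301 -0.954 -0.   ] F rest [ 0.2 -0.3 -0.2] gap 1.0 grip 0.0 q [-1.29  0.33  0.04  1.47 -0.01  1.34 -0.06]
[-2.977e+00 -2.449e+00  3.740e-01 -1.000e-03 -0.000e+00 -1.940e-01]
```

```bash
python3 -m creep '[[-0.25,-0.2,0,0,0,0],[-0.5,-0.4,0,0,0,-0.09],[-0.75,-0.61,0,0,0,-0.19],[-0.99,-0.82,0,0,0,-0.194],[-0.99,-0.82,0,0,0,-0.194]]' 0; python3 -c "
from h import *
show();rel(-.25,-.04,.20,90)"
```

```text
time: 0.6
tcp_pos: [0.3396, 0.4267, 0.2565]
tool_rot: [-3.14, 0.002, 3.054]
ft_force: [-0.1, 0.8, -0.5]
finger_gap: 0.143
grasp_force: 0.0
t 0.6 tcp rest mm [-567.1 -245.6  256.5] tz [ 0.002  0.002 -1.   ] tx [-0.009 -1.    -0.002] F rest [-0.8 -0.2 -0.5] gap 0.143 grip 0.0 q [-1.07  0.12  0.1   1.73 -0.01  1.3   0.51]
[-1.390e+00 -2.101e+00  3.830e-01 -1.000e-03  1.000e-03 -6.000e-03]
```

```bash
python3 -m creep '[[-0.23,-0.25,0,0,0,0],[-0.46,-0.5,0,0,0,0],[-0.7,-0.75,0,0,0,0],[-0.7,-1,0,0,0,0],[-0.7,-1,0,0,0,0]]' 0;python3 -m creep '[[-0.23,-0.25,0,0,0,0],[-0.46,-0.5,0,0,0,0],[-0.69,-0.75,0,0,0,0],[-0.69,-1,0,0,0,0],[-0.69,-1,0,0,0,0]]' 0; python3 -c "
from h import *
show();rel(-.25,-.04,.05,90)"
```

```text
time: 1.1
tcp_pos: [0.4295, 0.2693, 0.2562]
tool_rot: [-3.14, -0.0, 3.054]
ft_force: [0.1, 0.3, 0.6]
finger_gap: 0.001
grasp_force: 0.0
time: 1.6
tcp_pos: [0.5199, 0.1116, 0.2562]
tool_rot: [-3.14, -0.0, 3.054]
ft_force: [0.9, 0.1, -0.5]
finger_gap: -0.001
grasp_force: 0.0
t 1.6 tcp rest mm [-267.2  -41.2  256.2] tz [ 0.002 -0.    -1.   ] tx [-0.009 -1.     0.   ] F rest [-0.2  0.9 -0.5] gap -0.001 grip 0.0 q [-0.67  0.09  0.4   1.77 -0.03  1.29  1.22]
[-9.000e-03 -1.120e-01  1.375e+00 -1.000e-03 -0.000e+00 -6.000e-03]
```

```bash
python3 -m creep '[[0,0,0.3,0,0,0],[0,0,0.6,0,0,0],[0,0,0.9,0,0,0],[0,0,0.95,0,0,0],[0,0,0.95,0,0,0]]' 0;python3 -m creep '[[0,0,0.2,0,0,0],[0,0,0.42,0,0,0],[0,-0.05,0.42,0,0,0],[0,-0.15,0.42,0,0,0],[0,-0.2,0.42,0,0,0]]' 0; python3 -m creep '[[0,-0.06,0,0,0,0],[0,-0.12,0,0,0,0],[0,-0.18,0,0,0,0],[0,-0.24,0,0,0,0],[0,-0.3,0,0,0,0]]'; python3 -c "
from h import *
show();rel(-.106,-.04,.05,90)"
```

```text
time: 2.1
tcp_pos: [0.5183, 0.118, 0.1132]
tool_rot: [-3.14, -0.003, 3.063]
ft_force: [-0.2, 0.2, 1.0]
finger_gap: -0.003
grasp_force: 0.0
time: 2.6
tcp_pos: [0.5183, 0.0857, 0.0534]
tool_rot: [3.141, 0.003, 3.061]
ft_force: [0.1, -0.1, -0.3]
finger_gap: 0.001
grasp_force: 0.0
time: 3.1
tcp_pos: [0.5133, 0.0427, 0.0511]
tool_rot: [3.141, 0.0, 3.063]
ft_force: [-0.4, 4.0, 2.6]
finger_gap: 0.0
grasp_force: 1.8
t 3.1 tcp rest mm [-198.   -42.3   51.1] tz [-0.001  0.    -1.   ] tx [ 0. -1. -0.] F rest [-3.9 -0.7  2.6] gap 0.0 grip 1.8 q [-0.53  0.29  0.41  2.02 -0.15  0.86  1.46]
[-0.016 -0.614  0.007  0.001  0.     0.   ]
```

```bash
python3 -m creep '[[0,-0.05,0,0,0,0],[0,-0.1,0,0,0,0],[0,-0.15,0,0,0,0],[0,-0.2,0,0,0,0],[0,-0.25,0,0,0,0]]';python3 -m creep '[[0,-0.05,0,0,0,0],[0,-0.1,0,0,0,0],[0,-0.15,0,0,0,0],[0,-0.19,0,0,0,0],[0,-0.23,0,0,0,0]]'|grep -A1 pos; python3 -c "
from h import *
from bench import viewer
show()
for n in('top','side'):
    c=viewer.read_camera(n);pickle.dump(c,open(n+'.pkl','wb'))
a=cam('top')['pixels'][120:230,225:365];b=cam('side')['pixels'][175:285,230:370]
cv2.imwrite('pics/c.png',cv2.resize(np.r_[a,b],None,fx=2.7,fy=2.7,interpolation=cv2.INTER_CUBIC))"
```

```text
time: 3.6
tcp_pos: [0.5102, 0.0047, 0.0508]
tool_rot: [-3.142, -0.0, 3.063]
ft_force: [-1.0, 3.3, 3.9]
finger_gap: -0.002
grasp_force: 1.8
tcp_pos: [0.5073, -0.0296, 0.0507]
tool_rot: [-3.142, -0.0, 3.062]
t 4.1 tcp rest mm [-125.4  -42.7   50.7] tz [ 0. -0. -1.] tx [-0.001 -1.     0.   ] F rest [-3.1 -1.2  2.4] gap -0.002 grip 1.7 q [-0.43  0.28  0.45  2.04 -0.16  0.86  1.6 ]
```

View pics/c.png

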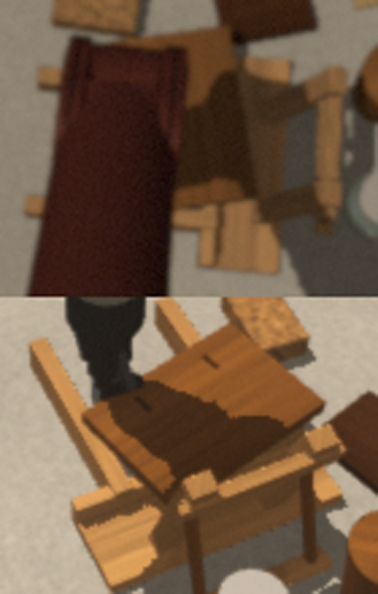

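The lower half (side view) shows the panel turned past square, with its right far corner at (168,495) leading and its left far corner at (325,405). I'll measure it.

```bash
python3 -c "
from h import *
p=np.array([(235,325),(325,405),(168,495),(88,415)])
p=np.c_[230+p[:,0]/2.7,175+(p[:,1]-297)/2.7]
X=(plane(cam('side'),p,.056)-O)@RR*1e3;print(np.round(X,0),np.round(X.mean(0)))
t=np.array([(236,28),(254,205)])
t=np.c_[225+t[:,0]/2.7,120+t[:,1]/2.7]
print(np.round((plane(cam('top'),t,.056)-O)@RR*1e3))"
```

```text
[[-138.  118.   56.]
 [  -6.  145.   56.]
 [  25.  -46.   56.]
 [ -93.  -74.   56.]] [-53.  36.  56.]
[[  2. 144.  56.]
 [ 35. -56.  56.]]
```

```bash
python3 -m creep '[[0,0.15,0,0,0,0],[0,0.33,-0.2,0,0,0],[0,0.33,-0.4,0,0,0],[-0.3,0.33,-0.4,0,0,0],[-0.6,0.33,-0.4,0,0,0]]' | grep -A1 pos;python3 -m creep '[[-0.2,0,0,0,0,0],[-0.35,0,0,0,0,0],[-0.35,0,0.2,0,0,0],[-0.35,0,0.4,0,0,0],[-0.35,0,0.4,0,0,0]]'|grep -A1 pos; python3 -c "
from h import *
show();rel(-.12,.1,.05,90)"
```

```text
tcp_pos: [0.603, 0.0137, 0.1129]
tool_rot: [3.14, 0.004, 3.064]
tcp_pos: [0.6507, 0.0085, 0.0463]
tool_rot: [-3.139, -0.007, 3.062]
t 5.2 tcp rest mm [-174.7   97.3   46.3] tz [ 0.002 -0.007 -1.   ] tx [-0.001 -1.     0.007] F rest [ 0.8 -1.8 -0.1] gap 0.001 grip 0.0 q [-0.4   0.55  0.42  1.68 -0.26  0.98  1.6 ]
[-0.018 -0.365 -0.024 -0.002 -0.004 -0.   ]
```

```bash
python3 -m creep '[[-0.02,-0.07,0,0,0,0],[-0.02,-0.14,0,0,0,0],[-0.02,-0.2,0,0,0,0],[-0.02,-0.25,0,0,0,0],[-0.02,-0.3,0,0,0,0]]' | grep -A3 pos;python3 -m creep '[[0,-0.04,0,0,0,0],[0,-0.06,0,0,0,0],[0,-0.06,0,0,0,0]]'|grep -A3 pos; python3 -m creep '[[0,0.15,0,0,0,0],[0,0.15,-0.2,0,0,0],[0,0.15,-0.4,0,0,0],[-0.3,0.15,-0.4,0,0,0],[-0.4,0,-0.4,0,0,0]]'|grep -A1 pos;python3 -c "
from h import *
from bench import viewer
show()
for n in('top','side'):
    c=viewer.read_camera(n);pickle.dump(c,open(n+'.pkl','wb'))
a=cam('top')['pixels'][120:230,225:365];b=cam('side')['pixels'][175:285,230:370]
cv2.imwrite('pics/d.png',cv2.resize(np.r_[a,b],None,fx=2.7,fy=2.7,interpolation=cv2.INTER_CUBIC))"
```

```text
tcp_pos: [0.6535, -0.0367, 0.0519]
tool_rot: [3.141, 0.002, 3.062]
ft_force: [2.0, 2.6, 0.8]
finger_gap: -0.002
tcp_pos: [0.6521, -0.0457, 0.0508]
tool_rot: [-3.141, -0.0, 3.062]
ft_force: [-0.5, 0.9, 0.2]
finger_gap: -0.004
tcp_pos: [0.715, -0.045, 0.1117]
tool_rot: [3.139, 0.002, 3.069]
t 6.5 tcp rest mm [-126.4  165.6  111.7] tz [-0.003  0.002 -1.   ] tx [ 0.006 -1.    -0.002] F rest [-0.3 -0.6 -1. ] gap 0.0 grip 0.0 q [-0.3   0.59  0.44  1.46 -0.27  1.14  1.68]
```

View pics/d.png

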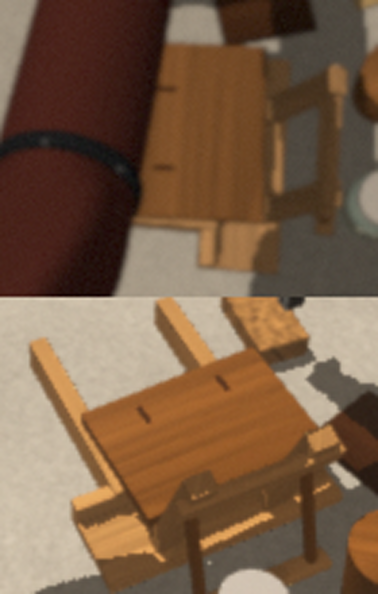

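The panel is nearly square now: its far edge is at (266,45)–(264,222) in the top half, and its near corners are at (250,350) and (88,415) in the side half.

```bash
python3 -c "
from h import *
p=np.array([(250,350),(155,518),(85,415)])
p=np.c_[230+p[:,0]/2.7,175+(p[:,1]-297)/2.7]
X=(plane(cam('side'),p,.056)-O)@RR*1e3;print(np.round(X,0))
t=np.array([(266,45),(264,222)])
t=np.c_[225+t[:,0]/2.7,120+t[:,1]/2.7]
print(np.round((plane(cam('top'),t,.056)-O)@RR*1e3));show();rel(-.05,.155,.112,90)"
```

```text
[[-101.  114.   56.]
 [  42.  -69.   56.]
 [ -94.  -76.   56.]]
[[ 37. 127.  56.]
 [ 47. -74.  56.]]
t 6.6 tcp rest mm [-117.4  164.1  110.4] tz [ 0.003  0.    -1.   ] tx [-0.004 -1.    -0.   ] F rest [ 1.9 -1.4  0.2] gap 0.002 grip 0.0 q [-0.3   0.59  0.45  1.46 -0.26  1.14  1.68]
[ 0.059 -0.45  -0.009 -0.002  0.    -0.002]
```

```bash
python3 -m creep '[[0,-0.25,0,0,0,0],[0.06,-0.55,0,0,0,0],[0.06,-0.55,0.15,0,0,0],[0.06,-0.55,0.28,0,0,0],[0.06,-0.55,0.28,0,0,0]]' | grep -A3 pos;python3 -m creep '[[0.08,0,0,0,0,0],[0.14,0,0,0,0,0],[0.2,0,0,0,0,0],[0.25,0,0,0,0,0],[0.29,0,0,0,0,0]]'|grep -A3 pos; python3 -m creep '[[0,0,0,0,0,0],[-0.1,0,0,0,0,0],[-0.1,0,-0.3,0,0,0],[-0.1,0.3,-0.6,0,0,0],[-0.1,0.6,-0.8,0,0,0]]'|grep -A1 pos;python3 -c "
from h import *
show()"
```

```text
tcp_pos: [0.6941, -0.1308, 0.0655]
tool_rot: [3.141, -0.006, 3.062]
ft_force: [-0.8, 0.5, -0.6]
finger_gap: -0.001
tcp_pos: [0.6531, -0.1278, 0.0695]
tool_rot: [3.142, 0.001, 3.063]
ft_force: [1.9, -0.2, 1.2]
finger_gap: 0.002
tcp_pos: [0.6743, -0.0553, 0.1808]
tool_rot: [-3.14, 0.001, 3.058]
t 8.1 tcp rest mm [-112.9  125.8  180.8] tz [ 0.001  0.001 -1.   ] tx [-0.005 -1.    -0.001] F rest [-0.2  0.5 -0.4] gap 0.001 grip 0.0 q [-0.33  0.46  0.47  1.51 -0.21  1.23  1.66]
```

```bash
python3 -m creep '[[0.2,0.2,0,0,0,0],[0.4,0.45,0,0,0,0],[0.6,0.7,-0.1,0,0,0],[0.8,0.8,-0.2,0,0,0],[0.8,0.8,-0.2,0,0,0]]' 0.5 40| grep -A1 pos;python3 -m creep '[[0,0,0,0.09,0,0],[0,0,0,0.18,0,0],[0,0,0,0.27,0,0],[0,0,0,0.36,0,0],[0,0,0,0.4,0,0]]'|grep -A1 pos; python3 -c "
from h import *
show()"; python3 -m creep '[[0,0,0,0.09,0,0],[0,0,0,0.18,0,0],[0,0,0,0.27,0,0],[0,0,0,0.27,0,0]]'|grep -A1 pos;python3 -c "
from h import *
show();rel(-.2,0,.1,25)"
```

```text
tcp_pos: [0.562, 0.0798, 0.2106]
tool_rot: [3.139, 0.001, 3.068]
tcp_pos: [0.5639, 0.078, 0.2074]
tool_rot: [-2.507, -0.001, 3.066]
t 9.1 tcp rest mm [-237.1    5.3  207.4] tz [ 0.593  0.001 -0.805] tx [ 0.003 -1.     0.001] F rest [ 0.7 -1.  -1. ] gap 0.502 grip 0.0 q [-0.85  0.42  0.44  1.64  0.38  1.45  0.96]
tcp_pos: [0.5629, 0.0781, 0.2043]
tool_rot: [-2.082, -0.007, 3.067]
t 9.5 tcp rest mm [-237.1    4.3  204.3] tz [ 0.872  0.    -0.489] tx [ 0.004 -1.     0.007] F rest [-0.9 -0.8 -0.9] gap 0.495 grip 0.0 q [-0.96  0.65  0.46  1.58  0.56  1.64  0.85]
[0.025 0.486 0.556 0.048 0.    0.005]
```

```bash
python3 -m creep '[[0,0.15,0.25,0,0,0],[0,0.3,0.5,0,0,0],[0,0.44,0.75,0,0,0],[0,0.57,0.98,0,0,0],[0,0.57,0.98,0,0,0]]' 0.5 | grep -A2 pos; python3 -c "
from h import *
show();rel(-.091,0.002,.058,29)"
```

```text
tcp_pos: [0.555, -0.0141, 0.0593]
tool_rot: [-2.089, -0.003, 3.056]
ft_force: [-0.3, -0.4, 0.3]
t 10.0 tcp rest mm [-144.6    3.6   59.3] tz [ 0.869 -0.008 -0.495] tx [-0.007 -1.     0.003] F rest [ 0.5 -0.3  0.3] gap 0.501 grip 0.0 q [-0.86  0.78  0.46  1.74  0.56  1.34  0.73]
[ 0.008 -0.17   0.315  0.008 -0.005 -0.   ]
```

```bash
python3 -m creep '[[0,-0.04,0.08,0,0,0],[0,-0.08,0.16,0,0,0],[0,-0.13,0.24,0,0,0],[0,-0.17,0.315,0,0,0],[0,-0.17,0.315,0,0,0]]' 0.5 | grep -A2 pos; python3 -c "
from h import *
from bench import viewer
show()
for n in('top','side'):
    c=viewer.read_camera(n);pickle.dump(c,open(n+'.pkl','wb'))
a=cam('top')['pixels'][120:230,225:365];b=cam('side')['pixels'][175:285,230:370]
cv2.imwrite('pics/e.png',cv2.resize(np.r_[a,b],None,fx=2.7,fy=2.7,interpolation=cv2.INTER_CUBIC))"
```

```text
tcp_pos: [0.5526, -0.0653, 0.061]
tool_rot: [-2.089, 0.001, 3.06]
ft_force: [-0.7, -0.1, -0.6]
t 10.5 tcp rest mm [-93.4   5.2  61. ] tz [ 0.869 -0.003 -0.495] tx [-0.003 -1.    -0.001] F rest [ 0.2 -0.7 -0.6] gap 0.501 grip 0.3 q [-0.83  0.75  0.48  1.81  0.61  1.27  0.74]
```

View pics/e.png

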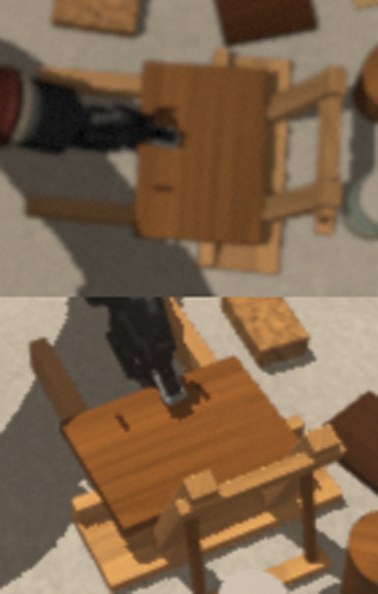

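The fingers straddle the near edge at (165,130) in the top half, and the panel corners are (142,62), (272,63), (268,243) and (135,240).

```bash
python3 -c "
from h import *
t=np.array([(142,62),(272,63),(268,243),(135,240)])
t=np.c_[225+t[:,0]/2.7,120+t[:,1]/2.7]
X=(plane(cam('top'),t,.056)-O)@RR*1e3;print(np.round(X),X.mean(0))
p=np.array([(240,357),(125,528),(62,428)])
p=np.c_[230+p[:,0]/2.7,175+(p[:,1]-297)/2.7]
print(np.round((plane(cam('side'),p,.056)-O)@RR*1e3))"
```

```text
[[-100.   96.   56.]
 [  45.  107.   56.]
 [  52.  -97.   56.]
 [ -92. -106.   56.]] [-23.88254408  -0.23385999  56.        ]
[[ -96.  100.   56.]
 [  40.  -98.   56.]
 [ -89. -103.   56.]]
```

```bash
python3 -m creep '[[0,-0.04,-0.02,0,0,0],[0,-0.09,-0.04,0,0,0],[0,-0.13,-0.06,0,0,0],[0,-0.18,-0.08,0,0,0],[0,-0.22,-0.1,0,0,0]]' 0.5 | grep -A2 pos; python3 -c "
from h import *
show()"
```

```text
tcp_pos: [0.5528, -0.0664, 0.0972]
tool_rot: [-2.089, 0.0, 3.062]
ft_force: [0.6, -1.2, -1.9]
t 11.1 tcp rest mm [-92.3   5.6  97.2] tz [ 0.869 -0.    -0.495] tx [-0.001 -1.    -0.   ] F rest [ 1.1  0.7 -1.9] gap 0.505 grip 0.4 q [-0.84  0.69  0.5   1.81  0.63  1.31  0.78]
```

```bash
python3 -m creep '[[0,0,0,0,0,0],[0,0,0,0,0,0],[0,0,0,0,0,0]]' 0.3 30 | grep -A4 pos; python3 -m creep '[[0,0,0,0,0,0],[0,0,0,0,0,0],[0,0,0,0,0,0],[0,0,0,0,0,0],[0,0,0,0,0,0]]' 0.05 40 | grep -A4 pos;python3 -c "
from h import *
from bench import viewer
show()
for n in('top','side'):
    c=viewer.read_camera(n);pickle.dump(c,open(n+'.pkl','wb'))
a=cam('top')['pixels'][120:230,225:365];b=cam('side')['pixels'][175:285,230:370]
cv2.imwrite('pics/f.png',cv2.resize(np.r_[a,b],None,fx=2.7,fy=2.7,interpolation=cv2.INTER_CUBIC))"
```

```text
tcp_pos: [0.5528, -0.0659, 0.096]
tool_rot: [-2.089, -0.0, 3.063]
ft_force: [0.9, 0.7, -0.4]
finger_gap: 0.301
grasp_force: 0.7
tcp_pos: [0.5527, -0.0663, 0.0962]
tool_rot: [-2.089, -0.0, 3.062]
ft_force: [-0.5, 1.2, -0.8]
finger_gap: 0.176
grasp_force: 40.3
t 11.9 tcp rest mm [-92.4   5.4  96.2] tz [ 0.869 -0.001 -0.495] tx [-0.001 -1.     0.   ] F rest [-1.2 -0.6 -0.8] gap 0.176 grip 40.3 q [-0.84  0.69  0.5   1.81  0.63  1.31  0.78]
```

View pics/f.png

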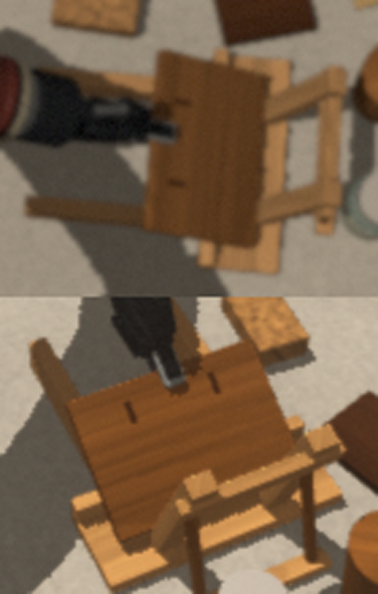

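Gripped at about 30°. Back-face corners in the top half: near-left (160,50), near-right (145,230), far-right (250,246), far-left (268,80). In the side half: near-left (252,343), near-right (69,404), far-right (120,540).

```bash
python3 -c "
from h import *
t=np.array([(160,50),(145,230),(252,247)]);t=np.c_[225+t[:,0]/2.7,120+t[:,1]/2.7]
p=np.array([(252,343),(69,404),(121,541)]);p=np.c_[230+p[:,0]/2.7,175+(p[:,1]-297)/2.7]
X=(tri(cam('top'),cam('side'),t,p)-O)@RR*1e3;print(np.round(X))
tcp=np.array([-92.4,5.4,96.2]);tz=np.array([.869,0,-.495]);ty=np.array([-.495,0,-.869])
print('along tz',(X-tcp)@tz,'ty',(X-tcp)@ty)"
```

```text
[[ -82.  101.   91.]
 [ -84.  -99.   96.]
 [  38. -100.   33.]]
along tz [ 11.4379751    7.92380286 144.99146777] ty [ 0.04292464 -4.03997087 -9.41296059]
```

```bash
cat >> h.py <<'E'
def rows(wps,y=.0054,L=.147,k=3):
    for a,fx,fz in wps:
        r=np.radians(a);tz=np.array([np.cos(r),-np.sin(r)]);ty=np.array([-np.sin(r),-np.cos(r)])
        p=np.array([fx,fz])/1e3-L*tz-.008*ty;rel(p[0],y,p[1],a)
E
python3 -c "
from h import *
rows([(29.7,31.5,21),(30,32,25),(35,31.5,25),(40,31,25),(45,30,25)])"
```

```text
[ 0.    -0.027 -0.014 -0.    -0.    -0.   ]
[ 0.    -0.057 -0.024 -0.003 -0.    -0.   ]
[ 0.    -0.141 -0.018 -0.059 -0.    -0.   ]
[ 0.    -0.223 -0.004 -0.114 -0.    -0.   ]
[ 0.    -0.302  0.013 -0.17  -0.    -0.   ]
```

```bash
python3 -m creep '[[0,-0.027,-0.014,0,0,0],[0,-0.057,-0.024,-0.003,0,0],[0,-0.14,-0.018,-0.059,0,0],[0,-0.223,-0.004,-0.114,0,0],[0,-0.302,0.013,-0.17,0,0]]' 0.05 50 | grep -A4 pos;python3 -c "
from h import *
show();rows([(50,29.5,25),(55,29,25),(60,28,25),(65,27.5,25),(70,27,24)])"
```

```text
tcp_pos: [0.5511, -0.0901, 0.1356]
tool_rot: [-2.36, 0.001, 3.064]
ft_force: [-0.0, 2.0, -0.6]
finger_gap: 0.177
grasp_force: 51.6
t 12.5 tcp rest mm [-68.6   5.8 135.6] tz [ 0.705  0.001 -0.71 ] tx [ 0.001 -1.    -0.001] F rest [-2.  -0.2 -0.6] gap 0.177 grip 51.6 q [-0.74  0.46  0.5   1.86  0.55  1.22  0.96]
[ 0.003 -0.08   0.012 -0.053  0.001 -0.   ]
[ 0.003 -0.162  0.025 -0.109  0.001 -0.   ]
[ 0.003 -0.239  0.043 -0.164  0.001  0.   ]
[ 0.003 -0.317  0.07  -0.22   0.001  0.   ]
[ 0.003 -0.387  0.109 -0.275  0.001  0.   ]
```

```bash
python3 -m creep '[[0,-0.08,0.012,-0.053,0,0],[0,-0.162,0.025,-0.109,0,0],[0,-0.239,0.043,-0.164,0,0],[0,-0.317,0.07,-0.22,0,0],[0,-0.387,0.109,-0.275,0,0]]' | grep -A4 pos;python3 -c "
from h import *
show();rows([(75,26,25),(80,25,25),(85,24,25),(90,23.5,25),(90,23.5,25)])
from bench import viewer
for n in('top','side'):
    c=viewer.read_camera(n);pickle.dump(c,open(n+'.pkl','wb'))
a=cam('top')['pixels'][120:230,225:365];b=cam('side')['pixels'][175:285,230:370]
cv2.imwrite('pics/g.png',cv2.resize(np.r_[a,b],None,fx=2.7,fy=2.7,interpolation=cv2.INTER_CUBIC))"
```

```text
tcp_pos: [0.5487, -0.1409, 0.167]
tool_rot: [-2.795, 0.006, 3.065]
ft_force: [-1.7, 11.1, 11.1]
finger_gap: 0.173
grasp_force: 53.5
t 13.0 tcp rest mm [-17.7   7.3 167. ] tz [ 0.34   0.006 -0.941] tx [ 0.002 -1.    -0.006] F rest [-10.9  -2.5  11.1] gap 0.173 grip 53.5 q [-0.47  0.24  0.5   1.85  0.26  1.1   1.4 ]
[ 0.013 -0.088  0.017 -0.054  0.004  0.   ]
[ 0.013 -0.166  0.031 -0.109  0.004  0.   ]
[ 0.013 -0.243  0.051 -0.165  0.004  0.001]
[ 0.013 -0.32   0.08  -0.221  0.004  0.001]
[ 0.013 -0.32   0.08  -0.221  0.004  0.001]
```

View pics/g.png

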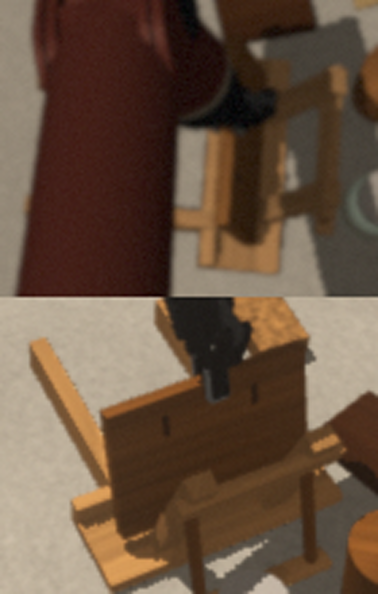

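The panel is standing steeply at about 70°, with its bottom-right corner at (122,535) in the slot and no tilt in yaw. The force (−11, +11 N) says the far edge touches the upright or floor, so I'll raise it and back off.

```bash
python3 -c "
from h import *
rows([(70,22,33),(75,21,33),(80,20,33),(85,19,33),(90,18.5,33)])"
```

```text
[ 0.012  0.025 -0.05   0.002  0.004 -0.004]
[ 0.012 -0.054 -0.044 -0.053  0.004 -0.004]
[ 0.011 -0.132 -0.031 -0.109  0.004 -0.004]
[ 0.011 -0.208 -0.01  -0.164  0.004 -0.004]
[ 0.01  -0.285  0.019 -0.22   0.004 -0.004]
```

```bash
python3 -m creep '[[0.01,0.025,-0.05,0,0,0],[0.01,-0.054,-0.044,-0.053,0,0],[0.01,-0.132,-0.031,-0.109,0,0],[0.01,-0.208,-0.01,-0.164,0,0],[0.01,-0.285,0.02,-0.22,0,0]]' | grep -A4 pos;python3 -c "
from h import *
show();rows([(94,18.5,33),(98,18.5,33),(102,18,33),(105,18,33),(108,18,33)])"
```

```text
tcp_pos: [0.5414, -0.1842, 0.1768]
tool_rot: [-3.137, 0.001, 3.063]
ft_force: [-0.7, 0.6, -3.7]
finger_gap: 0.179
grasp_force: 51.3
t 13.6 tcp rest mm [ 26.    3.4 176.8] tz [ 0.005  0.001 -1.   ] tx [ 0.    -1.    -0.001] F rest [-0.6 -0.8 -3.7] gap 0.179 grip 51.3 q [-0.2   0.25  0.52  1.78 -0.13  1.14  1.86]
[-0.013 -0.072 -0.015 -0.047  0.     0.   ]
[-0.013 -0.139 -0.004 -0.092  0.     0.   ]
[-0.013 -0.203  0.012 -0.136  0.     0.   ]
[-0.013 -0.252  0.027 -0.17   0.     0.   ]
[-0.013 -0.3    0.045 -0.203  0.     0.   ]
```

```bash
python3 -m creep '[[0,-0.072,-0.015,-0.047,0,0],[0,-0.139,-0.004,-0.092,0,0],[0,-0.203,0.012,-0.136,0,0],[0,-0.252,0.027,-0.17,0,0],[0,-0.252,0.027,-0.17,0,0]]' | grep -A4 pos;python3 -c "
from h import *
show();rows([(106,20,33),(106,20,30),(106,21,27),(106,21,24),(106,21,21)])
from bench import viewer
for n in('top','side'):
    c=viewer.read_camera(n);pickle.dump(c,open(n+'.pkl','wb'))
a=cam('top')['pixels'][120:230,225:365];b=cam('side')['pixels'][175:285,230:370]
cv2.imwrite('pics/i.png',cv2.resize(np.r_[a,b],None,fx=2.7,fy=2.7,interpolation=cv2.INTER_CUBIC))"
```

```text
tcp_pos: [0.5369, -0.2244, 0.1716]
tool_rot: [2.883, -0.003, 3.058]
ft_force: [-0.4, 0.2, -3.1]
finger_gap: 0.176
grasp_force: 51.3
t 14.1 tcp rest mm [ 66.4   2.1 171.6] tz [-0.256 -0.002 -0.967] tx [-0.005 -1.     0.003] F rest [-0.1 -0.4 -3.1] gap 0.176 grip 51.3 q [ 0.04  0.36  0.52  1.69 -0.42  1.28  2.18]
[-0.022 -0.01  -0.006 -0.013 -0.001 -0.004]
[-0.022 -0.015  0.013 -0.013 -0.001 -0.004]
[-0.022 -0.027  0.03  -0.013 -0.001 -0.004]
[-0.022 -0.032  0.05  -0.013 -0.001 -0.004]
[-0.022 -0.037  0.069 -0.013 -0.001 -0.004]
```

View pics/i.png

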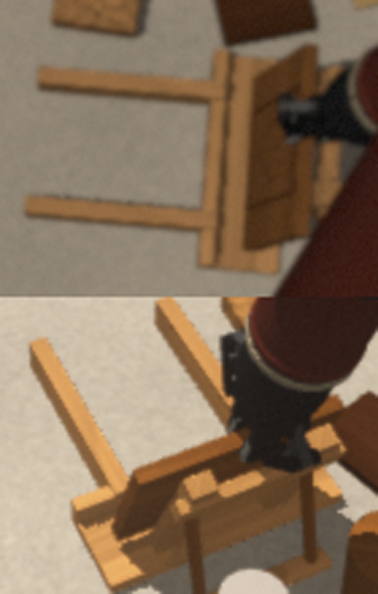

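The panel leans back in the slot, carved side facing the runners, with its lower edge at (252,75)–(246,248) in the top half. I'll lower it until it touches.

```bash
python3 -m creep '[[0,-0.01,0,-0.013,0,0],[0,-0.015,0.013,-0.013,0,0],[0,-0.02,0.026,-0.013,0,0]]' | grep -A3 pos;python3 -m creep '[[0,0,0.013,0,0,0],[0,0,0.026,0,0,0],[0,0,0.026,0,0,0]]' | grep -A3 pos;python3 -c "
from h import *
show()"
```

```text
tcp_pos: [0.539, -0.2227, 0.1678]
tool_rot: [2.862, 0.0, 3.063]
ft_force: [0.6, 0.1, -2.6]
finger_gap: 0.173
tcp_pos: [0.5388, -0.2218, 0.1638]
tool_rot: [2.862, -0.0, 3.063]
ft_force: [1.2, -0.6, -2.8]
finger_gap: 0.172
t 14.8 tcp rest mm [ 63.6   3.9 163.8] tz [-0.276 -0.    -0.961] tx [-0. -1.  0.] F rest [ 0.5  1.2 -2.8] gap 0.172 grip 51.3 q [ 0.05  0.37  0.51  1.7  -0.45  1.28  2.2 ]
```

```bash
python3 -m creep '[[0,0,0.013,0,0,0],[0,0,0.02,0,0,0],[0,0,0.02,0,0,0]]' | grep -A3 pos;python3 -m creep '[[0,0,0.01,0,0,0],[0,0,0.02,0,0,0],[0,0,0.02,0,0,0]]' | grep -A3 pos;python3 -c "
from h import *
show()"
```

```text
tcp_pos: [0.5389, -0.2212, 0.161]
tool_rot: [2.862, -0.0, 3.063]
ft_force: [-0.7, 0.7, -2.4]
finger_gap: 0.176
tcp_pos: [0.5389, -0.2204, 0.1581]
tool_rot: [2.862, -0.0, 3.063]
ft_force: [-0.1, -0.2, -2.9]
finger_gap: 0.177
t 15.4 tcp rest mm [ 62.3   3.8 158.1] tz [-0.276 -0.    -0.961] tx [-0. -1.  0.] F rest [ 0.2 -0.1 -2.9] gap 0.177 grip 51.3 q [ 0.05  0.38  0.51  1.7  -0.45  1.27  2.21]
```

```bash
python3 -m creep '[[0,0,0.01,0,0,0],[0,0,0.015,0,0,0],[0,0,0.015,0,0,0]]' | grep -A2 pos;python3 -m creep '[[0,0,0.01,0,0,0],[0,0,0.015,0,0,0],[0,0,0.015,0,0,0]]' | grep -A2 pos;python3 -m creep '[[0,0,0.01,0,0,0],[0,0,0.015,0,0,0],[0,0,0.015,0,0,0]]' | grep -A2 pos;python3 -c "
from h import *
show()"
```

```text
tcp_pos: [0.539, -0.2204, 0.1569]
tool_rot: [2.862, 0.001, 3.062]
ft_force: [-3.4, -1.8, 4.1]
tcp_pos: [0.5388, -0.2208, 0.1566]
tool_rot: [2.862, 0.002, 3.061]
ft_force: [-9.7, -2.3, 19.3]
tcp_pos: [0.5389, -0.2212, 0.1564]
tool_rot: [2.862, 0.003, 3.061]
ft_force: [-15.7, -3.7, 34.8]
t 16.3 tcp rest mm [ 63.1   3.8 156.4] tz [-0.276  0.004 -0.961] tx [-0.003 -1.    -0.003] F rest [  4.9 -15.4  34.8] gap 0.175 grip 56.5 q [ 0.05  0.38  0.51  1.71 -0.45  1.27  2.21]
```

```bash
python3 -m creep '[[0,0,-0.015,0,0,0],[0,0,-0.033,0,0,0],[0,0,-0.033,0,0,0]]' | grep -A2 pos;python3 -c "
from h import *
show();s=telemetry.get_state();r=RR.T@(s['tcp_pos']-O)
rel(r[0]+.004,r[1],r[2]+.001,106);rel(r[0]+.008,r[1],r[2]+.001,106);rel(r[0]+.013,r[1],r[2]+.001,107.5)"
```

```text
tcp_pos: [0.5392, -0.2202, 0.1569]
tool_rot: [2.862, 0.001, 3.062]
ft_force: [-4.4, -1.1, 5.7]
t 16.6 tcp rest mm [ 62.1   4.1 156.9] tz [-0.276  0.001 -0.961] tx [-0.001 -1.    -0.001] F rest [ 1.4 -4.3  5.7] gap 0.179 grip 52.5 q [ 0.05  0.38  0.51  1.7  -0.45  1.27  2.21]
[-0.    -0.024 -0.014  0.     0.001 -0.   ]
[-0.    -0.049 -0.021  0.     0.001 -0.   ]
[-0.    -0.081 -0.03  -0.017  0.001 -0.   ]
```

```bash
python3 -m creep '[[0,-0.024,-0.022,0,0,0],[0,-0.049,-0.03,0,0,0],[0,-0.049,-0.03,0,0,0]]' | grep -A2 pos;python3 -c "
from h import *
show()"; python3 -m creep '[[0,-0.015,-0.005,-0.008,0,0],[0,-0.032,-0.01,-0.017,0,0],[0,-0.032,-0.01,-0.017,0,0]]' | grep -A2 pos;python3 -c "
from h import *
show()"
```

```text
tcp_pos: [0.5386, -0.2261, 0.1586]
tool_rot: [2.858, -0.001, 3.064]
ft_force: [-0.8, 7.7, 0.7]
t 16.9 tcp rest mm [ 68.    4.  158.6] tz [-0.28  -0.001 -0.96 ] tx [ 0.001 -1.     0.001] F rest [-7.6 -1.4  0.7] gap 0.171 grip 53.4 q [ 0.06  0.38  0.51  1.69 -0.46  1.28  2.22]
tcp_pos: [0.5386, -0.2268, 0.1591]
tool_rot: [2.824, -0.003, 3.068]
ft_force: [-3.7, 21.6, 8.3]
t 17.2 tcp rest mm [ 68.7   4.  159.1] tz [-0.312 -0.004 -0.95 ] tx [ 0.005 -1.     0.003] F rest [-21.3  -5.4   8.3] gap 0.171 grip 74.3 q [ 0.09  0.4   0.51  1.68 -0.48  1.31  2.25]
```

```bash
python3 -m creep '[[0,0.015,0.005,0,0,0],[0,0.022,0.01,0,0,0],[0,0.022,0.01,0,0,0]]' | grep -A2 pos;python3 -c "
from h import *
show()"; python3 -m creep '[[0,0,0,0,0,0],[0,0,0,0,0,0]]' 0.2 20| grep -A4 pos; python3 -m creep '[[0,0,0,0,0,0],[0,0,0,0,0,0],[0,0,0,0,0,0]]' 0.27 20| grep -A4 pos;python3 -c "
from h import *
show()
from bench import viewer
for n in('top','side'):
    c=viewer.read_camera(n);pickle.dump(c,open(n+'.pkl','wb'))
a=cam('top')['pixels'][120:230,225:365];b=cam('side')['pixels'][175:285,230:370]
cv2.imwrite('pics/j.png',cv2.resize(np.r_[a,b],None,fx=2.7,fy=2.7,interpolation=cv2.INTER_CUBIC))"
```

```text
tcp_pos: [0.5387, -0.2266, 0.1589]
tool_rot: [2.83, -0.001, 3.066]
ft_force: [-2.0, 10.7, 5.1]
t 17.5 tcp rest mm [ 68.5   4.1 158.9] tz [-0.306 -0.002 -0.952] tx [ 0.003 -1.     0.001] F rest [-10.5  -2.8   5.1] gap 0.174 grip 66.0 q [ 0.08  0.39  0.51  1.68 -0.48  1.3   2.24]
tcp_pos: [0.5387, -0.226, 0.1591]
tool_rot: [2.829, -0.001, 3.066]
ft_force: [-3.2, 12.3, 7.1]
finger_gap: 0.202
grasp_force: 7.5
tcp_pos: [0.5389, -0.2233, 0.1598]
tool_rot: [2.825, -0.002, 3.069]
ft_force: [-7.0, 22.0, 16.2]
finger_gap: 0.265
grasp_force: 12.7
t 18.0 tcp rest mm [ 65.2   4.1 159.8] tz [-0.311 -0.004 -0.95 ] tx [ 0.006 -1.     0.002] F rest [-21.4  -8.7  16.2] gap 0.265 grip 12.7 q [ 0.08  0.39  0.51  1.68 -0.48  1.3   2.24]
```

Back finger touches the cross bar (the force grows as it opens), so I'll narrow the gap slightly and then draw straight out along the fingers.

```bash
python3 -m creep '[[0,0.01,0,0,0,0],[0,0.02,0,0,0,0],[0,0.02,0,0,0,0]]' 0.24 20| grep -A4 pos;python3 -c "
from h import *
show()"; python3 -m creep '[[0,0.02,-0.02,0,0,0],[0,0.02,-0.04,0,0,0],[0,0.02,-0.06,0,0,0]]' | grep -A4 pos;python3 -c "
from h import *
show()"
```

```text
tcp_pos: [0.5389, -0.2242, 0.1595]
tool_rot: [2.831, -0.001, 3.065]
ft_force: [-1.1, 9.2, 2.8]
finger_gap: 0.244
grasp_force: 4.9
t 18.4 tcp rest mm [ 66.1   4.1 159.5] tz [-0.305 -0.001 -0.952] tx [ 0.002 -1.     0.001] F rest [-9.  -1.9  2.8] gap 0.244 grip 4.9 q [ 0.08  0.39  0.51  1.69 -0.48  1.3   2.24]
tcp_pos: [0.5386, -0.2273, 0.1692]
tool_rot: [2.836, 0.0, 3.062]
ft_force: [-0.4, 0.3, -0.5]
finger_gap: 0.242
grasp_force: 0.3
t 18.7 tcp rest mm [ 69.2   4.  169.2] tz [-0.301  0.    -0.954] tx [-0.001 -1.    -0.   ] F rest [-0.3 -0.5 -0.5] gap 0.242 grip 0.3 q [ 0.08  0.38  0.51  1.68 -0.47  1.31  2.23]
```

```bash
python3 -m creep '[[0,0,-0.05,0,0,0],[0,0,-0.1,0,0,0],[0,0,-0.2,0,0,0],[0,0,-0.4,0,0,0],[0,0,-0.6,0,0,0]]' | grep -A4 pos;python3 -m creep '[[0,0,-0.3,0.05,0,0],[0,0.3,-0.4,0.1,0,0],[0,0.6,-0.4,0.15,0,0],[0,0.9,-0.4,0.2,0,0],[0,0.9,-0.4,0.2,0,0]]' | grep -A2 pos;python3 -c "
from h import *
show()
from bench import viewer
for n in('top','side'):
    c=viewer.read_camera(n);pickle.dump(c,open(n+'2.pkl','wb'))
a=cam('top2')['pixels'];b=cam('side2')['pixels']
# dark-brown panel mask within rest region
for n,im in(('top',a),('side',b)):
    hsv=cv2.cvtColor(im,cv2.COLOR_BGR2HSV);print(n,hsv[165:180:7,300:345:6].tolist() if n=='top' else hsv[230:262:8,285:335:10].tolist())"
```

```text
tcp_pos: [0.5361, -0.2544, 0.2566]
tool_rot: [2.836, -0.0, 3.062]
ft_force: [1.2, -0.7, 1.4]
finger_gap: 0.242
grasp_force: 0.0
tcp_pos: [0.5476, -0.134, 0.3559]
tool_rot: [-3.135, 0.005, 3.076]
ft_force: [0.2, 0.6, 0.5]
t 19.7 tcp rest mm [-24.5   5.7 355.9] tz [ 0.007  0.005 -1.   ] tx [ 0.013 -1.    -0.005] F rest [-0.6  0.1  0.5] gap 0.241 grip 0.0 q [-0.27  0.12  0.47  1.54 -0.05  1.49  1.71]
top [[[5, 170, 66], [6, 171, 70], [4, 170, 75], [5, 167, 78], [5, 165, 79], [4, 161, 76], [6, 181, 69], [5, 166, 66]], [[5, 168, 70], [5, 162, 74], [5, 164, 76], [6, 154, 81], [5, 158, 79], [4, 161, 76], [5, 164, 70], [5, 157, 65]], [[5, 168, 70], [4, 171, 73], [6, 158, 76], [4, 156, 80], [6, 163, 78], [4, 162, 74], [5, 162, 71], [5, 159, 64]]]
side [[[19, 49, 178], [18, 47, 173], [17, 58, 172], [15, 158, 181], [13, 179, 114]], [[16, 67, 183], [15, 159, 164], [13, 176, 123], [13, 162, 63], [14, 160, 91]], [[14, 175, 131], [13, 154, 88], [15, 154, 164], [15, 158, 174], [14, 143, 80]], [[15, 150, 61], [15, 148, 110], [14, 148, 81], [14, 152, 82], [14, 148, 88]]]
```

```bash
python3 -m creep '[[0,0.3,0,0,0,0],[0,0.6,0,0,0,0],[0,0.9,0,0,0,0],[0,1,0,0,0,0],[0,1,0,0,0,0]]' | grep -A1 pos;python3 -m creep '[[0,0.3,0,0,0,0],[0,0.6,0,0,0,0],[0,0.9,0,0,0,0],[0,1,0,0,0,0],[0,1,0,0,0,0]]' | grep -A1 pos;python3 - <<'E'
from h import *
from bench import viewer
for n in('top','side'):
    c=viewer.read_camera(n);pickle.dump(c,open(n+'2.pkl','wb'))
# edges expected if F=(fx,20), lean L: compare brightness profile across panel along rest x at several y (top view)
c=cam('top2');im=c['pixels'].astype(int)
for v in range(134,216,6):
    print(v,' '.join('%3d'%x for x in im[v,300:352:2,2]))
def pr(P,n):return np.round(proj(cam(n),O+(np.array(P)/1e3)@RR.T)).astype(int).tolist()
for lean in(16,20,24):
    s,co=np.sin(np.radians(lean)),np.cos(np.radians(lean))
    for fx in (20,25):
        F=np.array([fx,0,15+16*s]);Tp=F+140*np.array([s,0,co])
        print(lean,fx,'top bottom/top edge ends',pr([F+[0,y,0] for y in(-98,102)],'top2'),pr([Tp+[0,y,0] for y in(-98,102)],'top2'),pr([Tp+[16*co,y,-16*s] for y in(-98,102)],'side2'))
c=cam('side2');im=c['pixels'].astype(int)
print('side')
for u in range(266,345,8):print(u,' '.join('%3d'%x for x in im[205:275:2,u,2]))
E
```

```text
tcp_pos: [0.5571, 0.007, 0.3513]
tool_rot: [-3.134, -0.001, 3.064]
tcp_pos: [0.5693, 0.1557, 0.3498]
tool_rot: [-3.133, -0.001, 3.063]
134  74  75  75  66  34  29  27  26  27  29  36  40  48  52  60  67  68  71  74  73  85 136 152 156 158 157
140  74  74  74  81  81  78  78  74  74  73  74  76  75  73  71  76  83  87  89  97  94 117 151 155 157 158
146  88  73  73  80  80  84  81  79  78  72  61  55  48  49  51  68  87  88  92 102  98  91 109 133 147 139
152  86  83  81  78  77  82  80  76  64  46  47  48  47  49  47  53  71  79  88 100  95 113 128 129 142 141
158 112 118 154 120  83  83  79  77  54  46  42  41  37  41  50  48  59  76  92  97  91  92 131 140 149 136
164 152 138 163 155 100  93  81  74  48  47  47  45  46  43  47  51  46  60 101 100  91  94 133 138 144 139
170 149 154 167 153 100 143 146  83  44  47  45  46  48  50  50  50  46  43  88 102  97  99 135 145 143 140
176 142 152 165 139 111 157 161 119  50  47  46  46  49  44  49  49  43  41  53  80  88 105 136 152 146 121
182 146 165 168 125 105 156 157 116  57  48  45  45  45  50  49  47  42  44  51  57  65  91 132 146 1
[... 1927 characters left out ...]
 140 166 170 170 168 168 171 171 168 185 181  71  61 127 166 165 162 153  78  89  79  78  81  83  85  81  83  86  82  77  75
314 121 177 176 176 171 110 105 107 106 102 143 174 186 128  60  61  98  54  59 176 168 171  97  78  78  84  86  81  85  91  85  79  79  77  78
322  78  77  77  79  85 132 122  90  87  92  92 110 112 113 105  66  55  85 161 173 154  80  81  82  88  85  87  90  90  87  78  78  81  79  78
330  80  77  79  77  80  78  80  76  75  80 101 111 107  99  53  60 150 169 171  92  80  76  72  73  79  87  91  88  72  78  78  79  79  77  73
338  78  78  79  78  80  76  75  79  89 111 111 101  62  70  98 165 175 139  76  72  71  74  83  89  91  89  83  76  74  78  77  71  73  74  81
```

Run:
```python
from h import *
def pr(P,n):return np.round(proj(cam(n),O+(np.array(P)/1e3)@RR.T),1).tolist()
a,b=cam('side')['pixels'].astype(int),cam('side2')['pixels'].astype(int)
for u in(276,282,288,294,300):
    print(u,'j',a[225:262,u,2].tolist());print(u,'2',b[225:262,u,2].tolist())
for lean in(12,18,22):
    s,co=np.sin(np.radians(lean)),np.cos(np.radians(lean))
    F=np.array([24,0,15+16*s]);Tp=F+140*np.array([s,0,co])
    print(lean,'carved top',pr([Tp+[0,y,0] for y in(-98,-40)],'side2'),'back top',pr([Tp+[16*co,y,-16*s] for y in(-98,-40)],'side2'),'F',pr([F+[0,-98,0],F+[16*co,-98,-16*s]],'side2'))
print('upright top fronts inner/outer',pr([(90,-45,170),(90,-71,170)],'side2'),pr([(90,-45,170),(90,-71,170)],'top2'))
```

```text
276 j [214, 211, 214, 217, 219, 221, 220, 218, 216, 217, 217, 216, 216, 213, 217, 216, 229, 228, 225, 223, 218, 182, 122, 110, 114, 115, 109, 106, 101, 96, 94, 95, 92, 90, 89, 86, 80]
276 2 [170, 171, 171, 175, 177, 178, 176, 176, 173, 172, 173, 173, 172, 171, 175, 170, 187, 186, 182, 181, 175, 142, 93, 84, 86, 84, 78, 71, 63, 59, 57, 56, 55, 56, 56, 57, 58]
282 j [210, 214, 215, 217, 217, 214, 213, 214, 216, 214, 212, 211, 212, 218, 222, 232, 234, 228, 171, 150, 158, 168, 164, 148, 115, 83, 79, 80, 81, 82, 79, 77, 75, 74, 75, 75, 74]
282 2 [168, 169, 172, 172, 174, 173, 171, 171, 173, 171, 170, 169, 170, 173, 177, 191, 196, 195, 178, 86, 64, 63, 69, 69, 66, 60, 58, 57, 58, 61, 58, 57, 56, 56, 55, 54, 54]
288 j [215, 214, 212, 213, 209, 213, 211, 213, 213, 217, 216, 218, 222, 231, 231, 206, 156, 151, 160, 166, 165, 157, 104, 80, 79, 79, 82, 80, 78, 75, 77, 77, 85, 94, 102, 106, 106]
288 2 [172, 172, 170, 170, 168, 170, 169, 171, 172, 174, 177, 178, 179, 191, 195, 188, 135, 73, 63, 65, 69, 70, 67, 64, 56, 56, 59, 60, 58, 57, 58, 58, 63, 71, 77, 80, 79]
294 j [213, 213, 215, 214, 213, 
[... 459 characters left out ...]
6, 132, 165, 153, 156, 110, 102, 90, 81, 79, 79, 78]
300 2 [167, 173, 177, 173, 173, 170, 172, 174, 182, 188, 189, 173, 92, 62, 62, 77, 129, 164, 167, 166, 165, 159, 147, 135, 104, 92, 93, 125, 117, 120, 86, 79, 67, 60, 58, 60, 60]
12 carved top [[280.0, 240.4], [302.6, 231.8]] back top [[283.1, 246.5], [305.8, 237.7]] F [[273.2, 263.7], [275.9, 269.3]]
18 carved top [[282.8, 245.7], [305.5, 236.9]] back top [[285.8, 252.0], [308.6, 243.1]] F [[273.2, 263.4], [275.8, 269.1]]
22 carved top [[284.6, 249.3], [307.4, 240.5]] back top [[287.5, 255.9], [310.4, 246.9]] F [[273.2, 263.2], [275.7, 269.0]]
upright top fronts inner/outer [[309.1, 240.7], [298.7, 244.7]] [[346.0, 186.4], [345.5, 195.9]]
```

The panel's top edge is parallel to the rest (slope 0.39 against 0.39 predicted), its lean reads about 17–18°, and it stayed put after release. The arm is clear, so I'm handing in.

```bash
python3 -c "
from bench import job
print(job.sign_off())"
```

```text
the job is handed in; nothing more can be done
None
```

The panel stands in the slot leaning back about 17–18° against the uprights, carved side towards the runners. It was let go with the arm clear, and the job was handed in at about 21 s; the sign-off gave no verdict, and I didn't re-measure the tools and jars, though no move was aimed at them.

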